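# Hold the thermostat's probe over the griddle's reference tile

## Robot

A 6-joint arm with a two-finger parallel gripper is mounted at the origin on the work surface. World frame = base frame: x ahead of the robot, y to its left, z up, the work surface at z = 0. Lengths are in m, angles in rad, forces in N, time in s.
With the tool pointing down it reaches from about 0.35 to 0.975 m from the base axis. Payload 4.9 kg.
Tool frame: the origin (TCP) lies at the very end of the fingers, on their centre line; the grasp point (between the pads) lies 19 mm behind it; z points along the fingers, y is the direction in which the jaws open and shut (so a half turn about z gives the same grasp; the last joint's range is limited). The gripper opens to 85 mm and grips with 20 to 120 N. Pads are 22 mm wide; open, the fingers measure 114 mm over their backs; the gripper's body (76 mm by 85 mm) begins 54 mm behind the grasp point. The pads swing forward as they close: fully open they stand 13 mm farther back than shut.
Start: joints at [-1.349, 0.053, 1.613, -0, 1.476, -0.119], TCP at [0.209, -0.589, 0.231] pointing down, gripper open.
Joint ranges: [-3.01, 3.01], [-1.01, 2.22], [0.06, 2.58], [-1.02, 4.17], [0.09, 2.62], [-3.14, 3.14]. Speed limits (rad/s): [2.57, 2.57, 3.14, 3.14, 3.14, 3.14].

## Interface

Orientations are given as a rotation vector (axis times angle).
In Python, from station import ctrl gives the robot as it stands.
- The arm moves only by the tool apply_moves, never from a script. Its argument "deltas" is a list of rows, each a list of 5 numbers: the shift along the tool's x, y, z in m, then the turn about the tool's z in rad, then the gripper's target within -1 to 1 (fully open at 1, half-way at 0, shut at -1). A call has exactly 8 rows; each row shifts and turns the pose as measured when the row begins, along the tool's axes as they then stand; what a row does not reach is not made up. A row lasts 1/8 s, in which the tool goes at most 62.5 mm and 10.7 degrees, less where a joint would pass 70% of its speed; a pose out of reach is approached as far as the arm can. A call with a gripper value outside its range is refused whole. The fingers move at their own pace and stop on an object; "grip_force" is the grip in N (left out, the last holds). Time passes only in rows, so rows that do not move let the fingers close, or fill a call up. It gives the time, the measured TCP pose, the force and the opening at its end, in the units of the state.
- ctrl.get_obs(): the state, without advancing time (a new reading comes with each control period).
- ctrl.get_image(name): name is "scene" or "top"; returns a dict with "img" (420x560x3 uint8, red, green, blue), "range_z" (420x560 float32, m along the optical axis (not along the pixel's ray), 0 where there is no reading), "mtx" (3x3 intrinsics, pixels), "k1" (the pictures are not rectified: a ray, as slopes to the right and down, at radius r is drawn at 1 + k1 r^2 times it, then the intrinsics apply), "eye" and "attitude" of the camera in the world. Camera axes: x right, y down, z forward; pixel columns grow to the right and rows downward; lengths in m; the calibration is good to about 2 mm. A picture is of the moment at which its call begins.
- ctrl.finish_job(): hands the job in, once; it reports no verdict.
Trained networks look in a picture, given as the dict that the camera call returned (one of the last four; its "shot" number tells which), for a name from the list of things; names that differ only in an ending like _2 or _b are one class to them, and where a whole thing is asked for, a point or a joint stands for the part that bears it (a point fixed in the world has none). Each returns a list of dicts, best first, with "confidence" (0 to 1); they miss things now and then, are a little off and sometimes report something else, mostly with a low value. They report only what shows in the picture. A call takes as long as a camera call. They do not tell look-alikes from the thing itself.
- ctrl.search_frame(picture, target): "extent" ([left, top, width, height] in pixels, round what is visible of it).
- ctrl.spot_point(picture, target): "uv" ([column, row] in pixels: a listed point, or the origin of a listed thing).
The state is a dict: "t": time; "q": joint angles; "dq": joint speeds; "effort": joint torques, N m; "tool_pos": TCP position; "tool_rot": TCP orientation; "contact_force": force on the tool from outside, world axes, zero at the start; "wrist_torque": the same for the moment, N m; "opening": finger opening in m.
Only numpy, scipy, OpenCV 4.12 (cv2) and the standard library are available. Lean on these libraries where they do the work, as an engineer would, in place of code of your own. Each camera call takes 0.05 s, during which the arm holds its last target.

## Task

The cold griddle's thermostat has to be zeroed with its orange non-contact probe: pick the probe out of the wooden caddy, carry it across the bacon press and the griddle's splash guard, and keep holding it upright and still about a centimetre above the white reference tile, centred over the tile's black rectangle and lined up with it lengthwise. The probe must never touch the tile or the griddle, and everything else, the thermostat's button included, stays undisturbed. Finish while holding it there; I will press the button myself.

Things in the scene. Friction and masses are not known exactly. Their poses are not given: they have to be found in the camera images.
- probe: non-contact probe, 62 mm tall, loose, standing upright turned up to 1.2 rad either way from the caddy's x in one of the caddy's cells (which one varies), 0.10 to 0.20 kg. Black foot 56 x 28 x 18 mm (x, y, z) and on it, centred, an orange rectangular grip 36 (x) x 20 (y) mm, from 18 to 62 mm above the underside. Origin: centre of the underside; x along its length, y across, z up. Either end may face either way over the tile.
- caddy: fixed light-wood caddy, 172 x 172 x 28 mm, 2 x 2 cells with about 80 mm inner width, walls 4 mm, floor 4 mm thick. Origin: centre of its underside, on the work surface; x and y along its sides. Its contents stand on its floor, one to a cell; one cell is empty.
- egg_ring: steel egg ring in another cell of the caddy, 62 mm across, 20 mm high, loose. Origin: centre of its underside.
- spare_knob: round wooden knob in another cell of the caddy, 36 mm across, 27 mm high, loose. Origin: centre of its underside.
- griddle: fixed tabletop griddle, 320 (x) x 340 (y) mm, cold. Its flat dark plate is 72 mm above the work surface; a thin steel splash guard, its top 117 mm above the work surface, runs along its left, right and far sides; a low lip, 80 mm high, along the front. Origin: centre of its underside, on the work surface; x away from the robot at yaw 0, z up.
- tile: white reference tile, 80 x 50 x 6 mm (x, y, z), held fast on the griddle's plate, with a black rectangle 56 x 28 mm (the probe's foot size) at its centre, lengthwise along x. Origin: centre of its underside, 72 mm above the work surface; z up.
- tile_mark (a point): centre of the black rectangle, on the tile's top face, 78 mm above the work surface; axes as the tile's: x along the rectangle's length, z up.
- bacon_press: cast iron bacon press, loose, base 180 x 90 x 12 mm with a round wooden handle above it, 64 mm high in all, standing between the caddy and the griddle. Origin: centre of its underside; x along its length.
- plate: white melamine plate, 200 mm across, 18 mm high, loose, beyond the caddy. Origin: centre of its underside.
- flipper: burger flipper with a black handle, 290 mm long, lying loose along x, to the left of the caddy. Origin: on its underside.
- dish: small green glass dish, 80 mm across, 30 mm high, loose, beyond the griddle. Origin: centre of its underside.
- crock: empty blue ceramic crock, 120 mm across, 125 mm high, loose, beyond the bacon press. Origin: centre of its underside.
- crock_lid: round wooden lid with a knob, 128 mm across, 36 mm high, resting loose on the crock (top 161 mm above the work surface). Origin: centre of its underside.
- thermo_button (a joint): red press button on top of the grey thermostat box (120 x 100 x 75 mm) to the right of the griddle: 0 is up, 0.006 m fully pressed.
Mind the look-alikes: they are no part of the job. Several things look just like the probe: the one meant starts farthest from the robot's base.

How it is judged:
By the outcome, as a careful person would: the job done as asked, in the order asked, and still so for the second after the job is handed in, while the arm keeps its last pose, push and grip.
It also fails if it takes over 35 s, if anything falls off the work surface, if the arm or the gripper's body presses on something with over 40 N, if the wrist force passes 120 N, or if a joint passes its speed limit or range.

## Working session

There is one attempt and no reset: what is moved stays moved. The work goes in short steps, Python scripts to look and compute and a tool call to move; the robot and the scene stay as the last step left them, time stands still between calls to the robot, and variables do not carry over. Pictures are saved under pics/ and viewed, and the job is handed in when it is done.

Besides the shell and the picture viewer there is one more tool, called after "Emit:" as name([rows], argument=value, ...), one row to a line, values as JSON. apply_moves: Moves the arm, as the interface text tells. Its arguments: {"type":"object","properties":{"deltas":{"type":"array"},"grip_force":{"type":"number"}},"required":["deltas"]}

```bash
mkdir -p pics; ls; cat > h.py <<'E'
import numpy as np, cv2
from station import ctrl
from scipy.spatial.transform import Rotation as R
def att(p):
    a=np.array(p["attitude"],float)
    return a if a.shape==(3,3) else (R.from_rotvec(a).as_matrix() if a.size==3 else R.from_quat(a).as_matrix())
def slopes(p,uv):
    uv=np.atleast_2d(np.array(uv,float)); M=np.array(p["mtx"],float); 
    d=np.stack([(uv[:,0]-M[0,2])/M[0,0],(uv[:,1]-M[1,2])/M[1,1]],1)
    s=d.copy()
    for _ in range(20): s=d/(1+p["k1"]*(s**2).sum(1,keepdims=True))
    return s
def world_z(p,uv,z):
    s=slopes(p,uv); r=np.c_[s,np.ones(len(s))]@att(p).T; e=np.array(p["eye"])
    return e+r*((z-e[2])/r[:,2])[:,None]
def world_d(p,uv):
    uv=np.atleast_2d(uv); s=slopes(p,uv); d=p["range_z"][np.round(uv[:,1]).astype(int).clip(0,419),np.round(uv[:,0]).astype(int).clip(0,559)]
    return np.array(p["eye"])+(np.c_[s,np.ones(len(s))]*d[:,None])@att(p).T
def cloud(p):
    v,u=np.mgrid[0:420,0:560]; return world_d(p,np.c_[u.ravel(),v.ravel()]).reshape(420,560,3)
def proj(p,X):
    c=(np.atleast_2d(X)-np.array(p["eye"]))@att(p); s=c[:,:2]/c[:,2:]; s=s*(1+p["k1"]*(s**2).sum(1,keepdims=True)); M=np.array(p["mtx"]); return np.c_[s[:,0]*M[0,0]+M[0,2],s[:,1]*M[1,1]+M[1,2]]
def save(p,n): cv2.imwrite("pics/"+n,np.ascontiguousarray(p["img"][:,:,::-1]))
E
python3 - <<'E'
from h import *
import pickle
for n in("scene","top"):
    p=ctrl.get_image(n); save(p,n+"0.png"); print(n,p["eye"],p["attitude"],p["k1"],p["mtx"])
    pickle.dump(p,open(n+"0.pkl","wb"))
    for t in("probe","tile","tile_mark","caddy","griddle","bacon_press","crock","crock_lid","egg_ring"):
        print(t,[(np.round(a["uv"]),round(a["confidence"],2)) for a in ctrl.spot_point(p,t)],[(np.round(a["extent"]),round(a["confidence"],2)) for a in ctrl.search_frame(p,t)])
o=ctrl.get_obs(); print(o)
E
```

```text
pics
scene [1.31536439 0.46276428 1.16990196] [-1.34126459 -2.32658861  0.85120679] -0.0026477646195036376 [[463.37733262   0.         280.71641937]
 [  0.         463.37733262 215.5090245 ]
 [  0.           0.           1.        ]]
probe [(array([378., 281.]), 0.76), (array([429., 228.]), 0.64), (array([435., 252.]), 0.63), (array([399., 230.]), 0.46)] [(array([429., 241.,  21.,  16.]), 0.81), (array([424., 210.,  13.,  22.]), 0.78), (array([373., 268.,  18.,  27.]), 0.7), (array([392., 212.,  14.,  22.]), 0.63)]
tile [(array([227., 173.]), 0.72)] [(array([212., 162.,  28.,  18.]), 0.81), (array([226., 283.,  48.,  30.]), 0.37)]
tile_mark [(array([224., 170.]), 0.68)] [(array([210., 159.,  26.,  19.]), 0.54)]
caddy [(array([378., 267.]), 0.88)] [(array([338., 229.,  80.,  71.]), 0.78), (array([186., 250.,  25.,  28.]), 0.59)]
griddle [(array([232., 198.]), 0.9)] [(array([157., 132., 143., 116.]), 0.87)]
bacon_press [(array([310., 229.]), 0.84), (array([197., 265.]), 0.71), (array([376., 265.]), 0.33)] [(array([286., 204.,  48.,  54.]), 0.94)]
crock [(array([251., 300.]), 0.77)] [(a
[... 1642 characters left out ...]
7)] [(array([195., 213.,  14.,  20.]), 0.58)]
{'t': 1.9, 'q': array([-1.34902508e+00,  5.26756705e-02,  1.61289061e+00, -4.00417294e-05,
        1.47599644e+00, -1.19008926e-01]), 'dq': array([ 0.00113273,  0.000186  ,  0.00077588, -0.00086264, -0.00091551,
        0.00010919]), 'effort': array([-5.42694943e-05, -3.93666637e+01, -3.70453155e+01, -1.24407989e-04,
        5.33400907e-04, -5.91783561e-06]), 'tool_pos': array([ 0.20887032, -0.58904969,  0.23132429]), 'tool_rot': array([ 3.09606580e+00,  5.32710258e-01, -6.01166619e-05]), 'contact_force': array([-1.12994319,  0.06217255, -0.39343611]), 'wrist_torque': array([-0.0180135 ,  0.00783208, -0.05459109]), 'opening': 0.08566292287089335}
```

```bash
python3 - <<'E'
import pickle,cv2
p=pickle.load(open("top0.pkl","rb"));q=pickle.load(open("scene0.pkl","rb"))
cv2.imwrite("pics/t1.png",cv2.resize(p["img"][100:330,80:440][:,:,::-1],(800,511),interpolation=cv2.INTER_CUBIC))
cv2.imwrite("pics/s1.png",cv2.resize(q["img"][120:390,140:480][:,:,::-1],(755,600),interpolation=cv2.INTER_CUBIC))
E
```

```text
(no output)
```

View pics/t1.png

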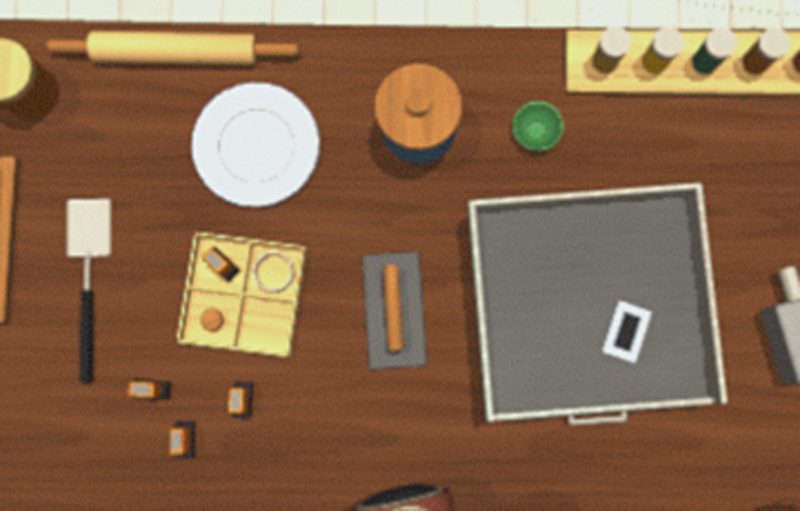

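View pics/s1.png

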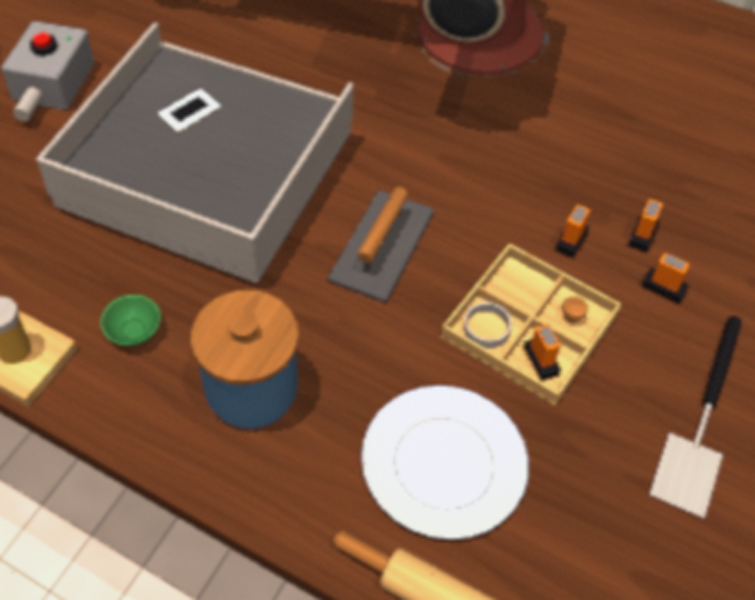

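The top view shows the caddy probe at crop (220,263) → pixel (179,218), in the far-left cell. The three look-alikes stand nearer the robot on the wood. The tile is at pixel (363,249). Next I measure both from the saved pictures.

```bash
python3 - <<'E'
from h import *
import pickle
p=pickle.load(open("top0.pkl","rb"));q=pickle.load(open("scene0.pkl","rb"))
np.set_printoptions(precision=4,suppress=True)
for n,P,(u0,u1,v0,v1) in(("top",p,(340,385,228,270)),("scene",q,(205,245,155,182))):
    g=P["img"].astype(int).sum(2)/3; 
    m=np.zeros(g.shape,np.uint8); m[v0:v1,u0:u1]=(g[v0:v1,u0:u1]>160)
    nc,l,st,_=cv2.connectedComponentsWithStats(m); k=1+np.argmax(st[1:,4])
    cs,_=cv2.findContours((l==k).astype(np.uint8),cv2.RETR_CCOMP,cv2.CHAIN_APPROX_NONE)
    for c in cs:
        if len(c)<8: continue
        W=world_z(P,c[:,0,:],.078)[:,:2]
        r=cv2.minAreaRect((W*1000).astype(np.float32)); b=cv2.boxPoints(r)
        e=b[1]-b[0]; f=b[2]-b[1]; L=e if np.hypot(*e)>np.hypot(*f) else f
        print(n,"tile",len(c),r, "yaw",np.arctan2(L[1],L[0]))
    print(n,"spot",)
    C=cloud(P); print("tile z med",np.median(C[l==k][:,2]))
for n,P in(("top",p),("scene",q)):
    C=cloud(P); I=P["img"].astype(int)
    box={"top":(160,200,200,240),"scene":(365,400,260,305)}[n]
    mm=np.zeros(I.shape[:2],bool); mm[box[2]:box[3],box[0]:box[1]]=1
    t=mm&(C[...,2]>.058)&(C[...,2]<.08)
    t2=mm&(C[...,2]>.045)
    print(n,"top pts",t.sum(),C[t].mean(0),C[t2].mean(0), "zmax",C[mm][:,2].max())
    W=C[t][:,:2]; 
    r=cv2.minAreaRect((W*1000).astype(np.float32));print(r)
    w,V=np.linalg.eigh(np.cov(W.T)); print("yaw",np.arctan2(V[1,1],V[0,1]),np.sqrt(w*12))
    dark=mm&(I.sum(2)<130); print("dark",dark.sum(), C[dark][:,2].min(),C[dark][:,2].max())
    d=C[dark&(C[...,2]<.035)]; 
    w,V=np.linalg.eigh(np.cov(d[:,:2].T)); print("foot",d.mean(0),"yaw",np.arctan2(V[1,1],V[0,1]),cv2.minAreaRect((d[:,:2]*1000).astype(np.float32)))
    cv2.imwrite("pics/pr_%s.png"%n,cv2.resize(P["img"][box[2]:box[3],box[0]:box[1]][:,:,::-1],None,fx=12,fy=12,interpolation=cv2.INTER_NEAREST))
E
```

```text
top tile 71 ((461.0020446777344, -276.63275146484375), (51.86708068847656, 82.0146713256836), 70.65945434570312) yaw -0.3375564
top tile 45 ((461.16436767578125, -277.3110656738281), (32.065940856933594, 60.07752227783203), 70.84403991699219) yaw -0.3343343
top spot
tile z med 0.07725745257137673
scene tile 56 ((462.50177001953125, -276.9072265625), (53.2742805480957, 82.63975524902344), 71.66973114013672) yaw -0.31992322
scene tile 36 ((461.594970703125, -277.96832275390625), (33.420902252197266, 59.41161346435547), 72.35102081298828) yaw -0.30803287
scene spot
tile z med 0.07692383397323455
top top pts 60 [0.5628 0.3425 0.0657] [0.5453 0.3113 0.2009] zmax 1.5286118518338647
((563.3055419921875, 342.8773498535156), (35.474571228027344, 17.127532958984375), 45.349998474121094)
yaw -2.359032316178254 [0.0188 0.0361]
dark 6 0.01602231178384539 0.02646971942600529
foot [0.5497 0.3241 0.0214] yaw 2.313936296132705 ((549.2352294921875, 323.9622802734375), (2.572033643722534, 14.618898391723633), 43.01504135131836)
scene top pts 96 [0.5667 0.3426 0.0651] [0.6077 0.3496 0.1201] zmax 1.1699019604788397
((564.8221435546875, 342.59991455078125), (36.840484619140625, 21.79159164428711), 46.52329635620117)
yaw 0.8469601660273145 [0.0216 0.0376]
dark 53 0.012751582341966383 0.024420658407594553
foot [0.5786 0.3493 0.0204] yaw 1.1449474407226217 ((569.521240234375, 345.4672546386719), (48.19147872924805, 25.562541961669922), 47.40184783935547)
```

```bash
cat > plan.py <<'E'
from h import *
import sys,json
# plan.py x y z yaw n
def cur():
    o=ctrl.get_obs(); M=R.from_rotvec(o["tool_rot"]).as_matrix(); return o,M
def rows(tp,tyaw,n):
    o,M=cur(); p=np.array(o["tool_pos"]); yaw=np.arctan2(M[1,0],M[0,0])
    d=np.array(tp)-p; dy=(tyaw-yaw+np.pi/2)%np.pi-np.pi/2
    print("t",o["t"],"pos",p.round(4),"yaw",round(yaw,4),"tilt",M[:,2].round(4),"open",round(o["opening"],4),"F",np.round(o["contact_force"],1),"q",np.round(o["q"],2)); print("d",d.round(4),"dyaw",round(dy,4))
    for i in range(n):
        a=yaw+dy*i/n; s=d/n
        print([round(float(v),4) for v in (s[0]*np.cos(a)+s[1]*np.sin(a), s[0]*np.sin(a)-s[1]*np.cos(a), -s[2], -dy/n)])
if __name__=="__main__":
    a=[float(v) for v in sys.argv[1:]]; rows(a[:3],a[3],int(a[4]))
E
python3 plan.py .5638 .3426 .20 .805 17
```

```text
t 1.9 pos [ 0.2089 -0.589   0.2313] yaw 0.3408 tilt [-0. -0. -1.] open 0.0857 F [-1.1  0.1 -0.4] q [-1.35  0.05  1.61 -0.    1.48 -0.12]
d [ 0.3549  0.9316 -0.0313] dyaw 0.4642
[0.038, -0.0447, 0.0018, -0.0273]
[0.0392, -0.0436, 0.0018, -0.0273]
[0.0404, -0.0425, 0.0018, -0.0273]
[0.0415, -0.0414, 0.0018, -0.0273]
[0.0426, -0.0403, 0.0018, -0.0273]
[0.0437, -0.0391, 0.0018, -0.0273]
[0.0448, -0.0379, 0.0018, -0.0273]
[0.0458, -0.0366, 0.0018, -0.0273]
[0.0468, -0.0354, 0.0018, -0.0273]
[0.0477, -0.0341, 0.0018, -0.0273]
[0.0486, -0.0328, 0.0018, -0.0273]
[0.0495, -0.0314, 0.0018, -0.0273]
[0.0504, -0.0301, 0.0018, -0.0273]
[0.0512, -0.0287, 0.0018, -0.0273]
[0.0519, -0.0273, 0.0018, -0.0273]
[0.0526, -0.0258, 0.0018, -0.0273]
[0.0533, -0.0244, 0.0018, -0.0273]
```

Emit:
apply_moves([
  [0.038,-0.045,0,-0.028,1],
  [0.039,-0.044,0,-0.028,1],
  [0.04,-0.043,0,-0.028,1],
  [0.042,-0.041,0,-0.028,1],
  [0.043,-0.04,0,-0.028,1],
  [0.044,-0.039,0,-0.028,1],
  [0.045,-0.038,0,-0.028,1],
  [0.046,-0.037,0,-0.028,1],
])

```text
t: 2.9
tool_pos: [0.3779, -0.1395, 0.2318]
tool_rot: [3.015, 0.872, 0.007]
contact_force: [0.2, -1.2, 0.2]
opening: 0.086
```

```bash
python3 plan.py .5638 .3426 .16 .805 8
```

```text
t 2.9 pos [ 0.3779 -0.1395  0.2318] yaw 0.5631 tilt [ 0.0051 -0.0019 -1.    ] open 0.086 F [ 0.2 -1.2  0.2] q [-0.54 -0.53  2.1   0.    1.57  0.47]
d [ 0.1859  0.4821 -0.0718] dyaw 0.2419
[0.0518, -0.0386, 0.009, -0.0302]
[0.053, -0.037, 0.009, -0.0302]
[0.054, -0.0354, 0.009, -0.0302]
[0.0551, -0.0337, 0.009, -0.0302]
[0.0561, -0.032, 0.009, -0.0302]
[0.057, -0.0303, 0.009, -0.0302]
[0.0579, -0.0286, 0.009, -0.0302]
[0.0588, -0.0268, 0.009, -0.0302]
```

Emit:
apply_moves([
  [0.048,-0.036,0,-0.03,1],
  [0.049,-0.034,0,-0.03,1],
  [0.05,-0.033,0,-0.03,1],
  [0.051,-0.031,0.0,-0.03,1],
  [0.052,-0.03,0.0,-0.03,1],
  [0.053,-0.028,0.01,-0.03,1],
  [0.053,-0.026,0.02,-0.03,1],
  [0.054,-0.024,0.02,-0.03,1],
])

```text
t: 3.9
tool_pos: [0.5532, 0.3193, 0.1884]
tool_rot: [2.875, 1.239, 0.029]
contact_force: [0.2, -0.7, 0.2]
opening: 0.0854
```

```bash
python3 plan.py .5638 .3426 .09 .805 4
```

```text
t 3.9 pos [0.5532 0.3193 0.1884] yaw 0.8138 tilt [ 0.0209 -0.0024 -0.9998] open 0.0854 F [ 0.2 -0.7  0.2] q [ 0.41  0.1   1.63 -0.01  1.39  1.17]
d [ 0.0106  0.0233 -0.0984] dyaw -0.0088
[0.006, -0.0021, 0.0246, 0.0022]
[0.006, -0.0021, 0.0246, 0.0022]
[0.006, -0.0021, 0.0246, 0.0022]
[0.006, -0.0021, 0.0246, 0.0022]
```

Emit:
apply_moves([
  [0.0,0.0,0.0,0,1],
  [0.008,-0.003,0.015,0,1],
  [0.008,-0.003,0.015,0,1],
  [0.003,-0.001,0.015,0,1],
  [0,0,0.015,0,1],
  [0,0,0.01,0,1],
  [0,0,0,0,1],
  [0,0,0,0,1],
])

```text
t: 4.9
tool_pos: [0.5622, 0.338, 0.1116]
tool_rot: [2.875, 1.239, 0.023]
contact_force: [-0.2, 1.3, -0.3]
opening: 0.0851
```

```bash
python3 plan.py .5638 .3426 .035 .805 4; python3 - <<'E'
from h import *
import pickle
p=ctrl.get_image("scene"); pickle.dump(p,open("scene1.pkl","wb"))
cv2.imwrite("pics/s2.png",cv2.resize(p["img"][200:330,300:470][:,:,::-1],None,fx=4,fy=4,interpolation=cv2.INTER_CUBIC))
E
```

```text
t 4.9 pos [0.5622 0.338  0.1116] yaw 0.8136 tilt [ 0.0177 -0.0044 -0.9998] open 0.0851 F [-0.2  1.3 -0.3] q [ 0.43  0.21  1.64 -0.01  1.27  1.19]
d [ 0.0016  0.0046 -0.0766] dyaw -0.0086
[0.0011, -0.0005, 0.0192, 0.0021]
[0.0011, -0.0005, 0.0192, 0.0021]
[0.0011, -0.0005, 0.0192, 0.0021]
[0.0011, -0.0005, 0.0192, 0.0021]
```

View pics/s2.png

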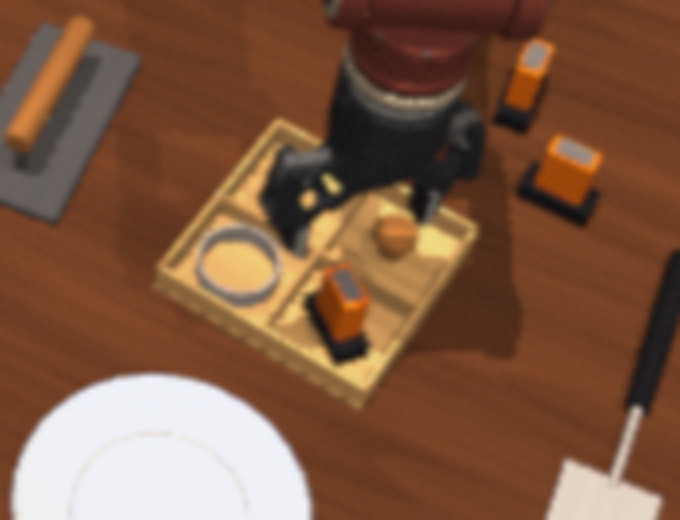

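The picture shows the open gripper above the caddy, drawn up-image from the probe because of its height. The probe is at crop (342,305) and upright. I'll overlay the probe model and the TCP to confirm.

```bash
python3 - <<'E'
from h import *
import pickle
from itertools import product
def probe(x,y,yaw,z0):
    c,s=np.cos(yaw),np.sin(yaw); out=[]
    for (L,W,zs) in((56,28,(0,18)),(36,20,(18,62))):
        for z in zs: out.append([(x+c*a-s*b,y+s*a+c*b,z0+z/1000) for a,b in((L/2e3,W/2e3),(-L/2e3,W/2e3),(-L/2e3,-W/2e3),(L/2e3,-W/2e3))])
    return out
for n,f,b in(("a","scene1.pkl",(360,410,255,305)),("b","top0.pkl",(155,205,195,245))):
    p=pickle.load(open(f,"rb")); k=10
    im=cv2.resize(np.ascontiguousarray(p["img"][b[2]:b[3],b[0]:b[1]][:,:,::-1]),None,fx=k,fy=k,interpolation=cv2.INTER_CUBIC)
    for q in probe(.5638,.3426,.805,.004):
        u=(proj(p,np.array(q))-[b[0],b[2]]+.5)*k
        cv2.polylines(im,[np.round(u).astype(np.int32)],True,(0,255,0),1)
    if n=="a":
        print(proj(p,[[.5622,.338,.1116]]))
    cv2.imwrite("pics/ov_%s.png"%n,im)
a=cv2.imread("pics/ov_a.png");bb=cv2.imread("pics/ov_b.png")
cv2.imwrite("pics/ov.png",cv2.resize(np.hstack([a,bb]),(800,400)))
E
```

```text
[[387.48395766 260.59765566]]
```

View pics/ov.png

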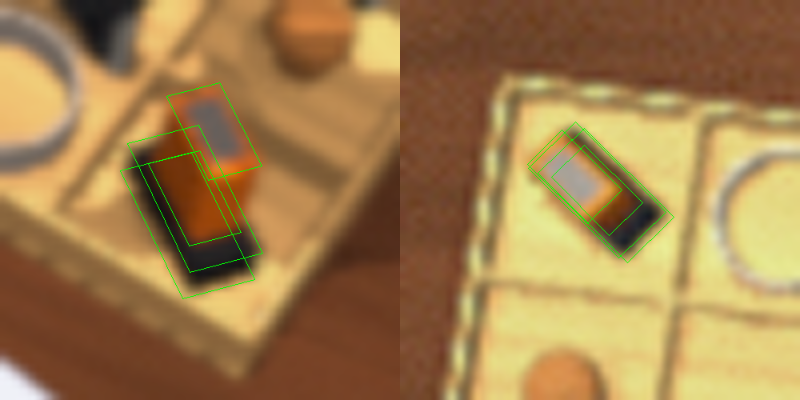

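Emit:
apply_moves([
  [0.003,-0.002,0.0,0,1],
  [0.002,-0.001,0.015,0.004,1],
  [0,0,0.015,0.004,1],
  [0,0,0.015,0,1],
  [0,0,0.01,0,1],
  [0,0,0,0,1],
  [0,0,0,0,1],
  [0,0,0,0,1],
])

```text
t: 5.95
tool_pos: [0.5647, 0.344, 0.053]
tool_rot: [2.88, 1.226, 0.023]
contact_force: [-0.5, 0.3, 1.2]
opening: 0.0855
```

```bash
python3 plan.py .563 .342 .035 .805 1
```

```text
t 5.95 pos [0.5647 0.344  0.053 ] yaw 0.8051 tilt [ 0.018  -0.0042 -0.9998] open 0.0855 F [-0.5  0.3  1.2] q [ 0.44  0.29  1.66 -0.01  1.18  1.21]
d [-0.0017 -0.002  -0.018 ] dyaw -0.0001
[-0.0027, 0.0001, 0.018, 0.0001]
```

Emit:
apply_moves([
  [-0.001,0,0.01,0,1],
  [-0.001,0,0.008,0,1],
  [0,0,0.001,0,1],
  [0,0,0,0,-1],
  [0,0,0,0,-1],
  [0,0,0,0,-1],
  [0,0,0,0,-1],
  [0,0,0,0,-1],
], grip_force=40)

```text
t: 6.95
tool_pos: [0.5644, 0.3429, 0.0342]
tool_rot: [2.881, 1.227, 0.027]
contact_force: [1.1, 0.9, -1.6]
opening: 0.0193
```

```bash
python3 plan.py .563 .342 .035 .805 1
```

```text
t 6.95 pos [0.5644 0.3429 0.0342] yaw 0.8052 tilt [ 0.0201 -0.0029 -0.9998] open 0.0193 F [ 1.1  0.9 -1.6] q [ 0.44  0.31  1.67 -0.01  1.14  1.21]
d [-0.0014 -0.0009  0.0008] dyaw -0.0002
[-0.0016, -0.0004, -0.0008, 0.0002]
```

Emit:
apply_moves([
  [0,0,-0.005,0,-1],
  [0,0,-0.02,0,-1],
  [0,0,-0.03,0,-1],
  [0,0,-0.03,0,-1],
  [0,0,-0.03,0,-1],
  [0,0,-0.03,0,-1],
  [0,0,-0.02,0,-1],
  [0,0,0,0,-1],
])

```text
t: 7.95
tool_pos: [0.561, 0.3434, 0.2117]
tool_rot: [2.881, 1.226, 0.034]
contact_force: [0.5, 0.4, -1.8]
opening: 0.0196
```

```bash
python3 plan.py .4613 -.2772 .20 -.325 18; python3 - <<'E'
from h import *
import pickle
p=pickle.load(open("top0.pkl","rb"))
print("lid",world_z(p,[[266,149]],.16))
p=ctrl.get_image("scene"); pickle.dump(p,open("scene2.pkl","wb"))
cv2.imwrite("pics/s3.png",cv2.resize(p["img"][150:310,290:470][:,:,::-1],None,fx=3.5,fy=3.5,interpolation=cv2.INTER_CUBIC))
E
```

```text
t 7.95 pos [0.561  0.3434 0.2117] yaw 0.8052 tilt [ 0.024  -0.0012 -0.9997] open 0.0196 F [ 0.5  0.4 -1.8] q [ 0.44  0.13  1.57 -0.01  1.43  1.21]
d [-0.0997 -0.6206 -0.0117] dyaw -1.1302
[-0.0287, 0.0199, 0.0007, 0.0628]
[-0.0274, 0.0217, 0.0007, 0.0628]
[-0.026, 0.0233, 0.0007, 0.0628]
[-0.0245, 0.0249, 0.0007, 0.0628]
[-0.0229, 0.0264, 0.0007, 0.0628]
[-0.0212, 0.0278, 0.0007, 0.0628]
[-0.0194, 0.0291, 0.0007, 0.0628]
[-0.0175, 0.0302, 0.0007, 0.0628]
[-0.0156, 0.0313, 0.0007, 0.0628]
[-0.0136, 0.0322, 0.0007, 0.0628]
[-0.0115, 0.033, 0.0007, 0.0628]
[-0.0094, 0.0336, 0.0007, 0.0628]
[-0.0073, 0.0341, 0.0007, 0.0628]
[-0.0052, 0.0345, 0.0007, 0.0628]
[-0.003, 0.0348, 0.0007, 0.0628]
[-0.0008, 0.0349, 0.0007, 0.0628]
[0.0014, 0.0349, 0.0007, 0.0628]
[0.0036, 0.0347, 0.0007, 0.0628]
lid [[0.77367955 0.04253022 0.16      ]]
```

View pics/s3.png

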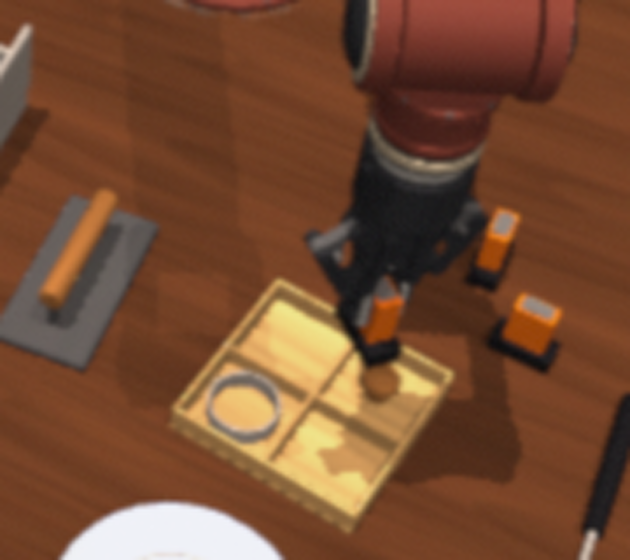

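The probe is held upright between the pads at crop (382,310). The ring, the knob and the other probes are unmoved. Now I carry it across.

Emit:
apply_moves([
  [-0.029,0.02,0,0.063,-1],
  [-0.0275,0.0215,0,0.063,-1],
  [-0.026,0.0235,0,0.063,-1],
  [-0.0245,0.025,0,0.063,-1],
  [-0.023,0.0265,0,0.063,-1],
  [-0.021,0.028,0,0.063,-1],
  [-0.0195,0.029,0,0.063,-1],
  [-0.0175,0.03,0,0.063,-1],
])

```text
t: 9.0
tool_pos: [0.5045, 0.0593, 0.1939]
tool_rot: [3.102, 0.451, -0.008]
contact_force: [-0.2, -0.3, -1.6]
opening: 0.0197
```

```bash
python3 plan.py .4613 -.2772 .20 -.325 10
```

```text
t 9.0 pos [0.5045 0.0593 0.1939] yaw 0.2888 tilt [-0.004  -0.0075 -1.    ] open 0.0197 F [-0.2 -0.3 -1.6] q [-0.03 -0.2   1.92 -0.01  1.43  1.26]
d [-0.0432 -0.3365  0.0061] dyaw -0.6138
[-0.0137, 0.031, -0.0006, 0.0614]
[-0.0118, 0.0318, -0.0006, 0.0614]
[-0.0098, 0.0325, -0.0006, 0.0614]
[-0.0078, 0.033, -0.0006, 0.0614]
[-0.0058, 0.0334, -0.0006, 0.0614]
[-0.0037, 0.0337, -0.0006, 0.0614]
[-0.0016, 0.0339, -0.0006, 0.0614]
[0.0004, 0.0339, -0.0006, 0.0614]
[0.0025, 0.0338, -0.0006, 0.0614]
[0.0046, 0.0336, -0.0006, 0.0614]
```

Emit:
apply_moves([
  [-0.0135,0.031,-0.003,0.061,-1],
  [-0.012,0.032,-0.002,0.061,-1],
  [-0.01,0.0325,-0.002,0.061,-1],
  [-0.008,0.033,-0.002,0.061,-1],
  [-0.006,0.033,-0.002,0.061,-1],
  [-0.0035,0.034,-0.002,0.061,-1],
  [-0.0015,0.034,-0.002,0.061,-1],
  [0.0005,0.034,-0.002,0.061,-1],
])

```text
t: 10.0
tool_pos: [0.4578, -0.2161, 0.1964]
tool_rot: [3.121, -0.338, -0.046]
contact_force: [0.0, -0.3, -1.9]
opening: 0.0194
```

```bash
python3 plan.py .4613 -.2772 .18 -.325 4
```

```text
t 10.0 pos [ 0.4578 -0.2161  0.1964] yaw -0.2161 tilt [-0.0291  0.0014 -0.9996] open 0.0194 F [ 0.  -0.3 -1.9] q [-0.58 -0.19  1.91 -0.01  1.45  1.21]
d [ 0.0035 -0.0611 -0.0164] dyaw -0.1089
[0.0041, 0.0147, 0.0041, 0.0272]
[0.0045, 0.0146, 0.0041, 0.0272]
[0.0049, 0.0145, 0.0041, 0.0272]
[0.0053, 0.0144, 0.0041, 0.0272]
```

Emit:
apply_moves([
  [0.004,0.0135,0.002,0.027,-1],
  [0.0045,0.0135,0.002,0.027,-1],
  [0.005,0.0135,0.002,0.027,-1],
  [0.005,0.01,0.002,0.02,-1],
  [0,0,0,0,-1],
  [0,0,0,0,-1],
  [0,0,0,0,-1],
  [0,0,0,0,-1],
])

```text
t: 11.0
tool_pos: [0.4618, -0.2704, 0.1834]
tool_rot: [-3.099, 0.503, 0.055]
contact_force: [0.4, 0.6, -2.2]
opening: 0.0194
```

```bash
python3 plan.py .4613 -.2772 .15 -.325 1; python3 - <<'E'
from h import *
import pickle
for n in("scene","top"):
    p=ctrl.get_image(n); pickle.dump(p,open(n+"3.pkl","wb"))
    b=(150,300,80,230) if n=="scene" else (300,420,180,300)
    cv2.imwrite("pics/%s4.png"%n,cv2.resize(p["img"][b[2]:b[3],b[0]:b[1]][:,:,::-1],(500,500),interpolation=cv2.INTER_CUBIC))
E
```

```text
t 11.0 pos [ 0.4618 -0.2704  0.1834] yaw -0.3217 tilt [-0.0343  0.007  -0.9994] open 0.0194 F [ 0.4  0.6 -2.2] q [-0.66 -0.11  1.85 -0.02  1.43  1.23]
d [-0.0005 -0.0068 -0.0334] dyaw -0.0033
[0.0017, 0.0066, 0.0334, 0.0033]
```

View pics/scene4.png

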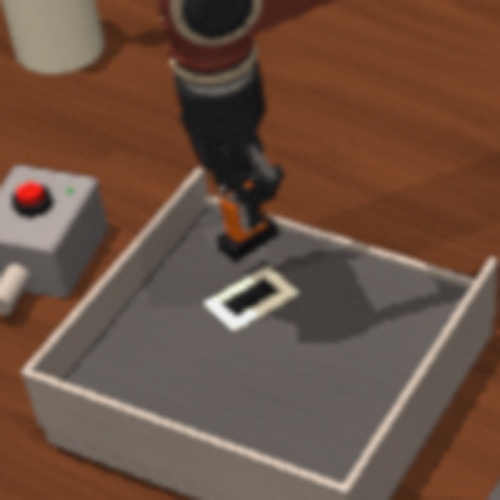

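View pics/top4.png

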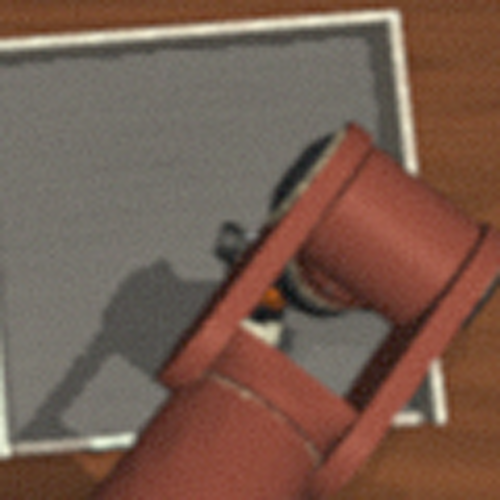

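Emit:
apply_moves([
  [0,0,0,-0.18,-1],
  [0,0,0,-0.18,-1],
  [0,0,0,0.06,-1],
  [0,0,0,0.06,-1],
  [0,0,0,0.06,-1],
  [0,0,0,0.06,-1],
  [0,0,0,0.06,-1],
  [0,0,0,0.06,-1],
])

```text
t: 12.1
tool_pos: [0.4619, -0.2697, 0.1843]
tool_rot: [-3.1, 0.5, 0.053]
contact_force: [0.8, 0.2, -1.7]
opening: 0.0194
```

```bash
python3 plan.py .4613 -.2772 .15 -.325 1
```

```text
t 12.1 pos [ 0.4619 -0.2697  0.1843] yaw -0.3201 tilt [-0.033   0.0061 -0.9994] open 0.0194 F [ 0.8  0.2 -1.7] q [-0.66 -0.11  1.85 -0.02  1.43  1.23]
d [-0.0006 -0.0075 -0.0343] dyaw -0.0049
[0.0018, 0.0073, 0.0343, 0.0049]
```

Emit:
apply_moves([
  [0,-0.03,0,0,-1],
  [0,-0.03,0,0,-1],
  [0,-0.03,0,0,-1],
  [0,-0.03,0,0,-1],
  [0,-0.03,0,0,-1],
  [0,0.05,0,0,-1],
  [0,0.05,0,0,-1],
  [0,0.05,0,0,-1],
])

```text
t: 13.1
tool_pos: [0.4651, -0.2638, 0.1857]
tool_rot: [-3.104, 0.483, 0.046]
contact_force: [0.3, -0.6, -0.6]
opening: 0.0195
```

```bash
python3 plan.py .4613 -.2772 .15 -.325 1
```

```text
t 13.1 pos [ 0.4651 -0.2638  0.1857] yaw -0.3091 tilt [-0.0292  0.0048 -0.9996] open 0.0195 F [ 0.3 -0.6 -0.6] q [-0.65 -0.11  1.85 -0.01  1.43  1.23]
d [-0.0038 -0.0134 -0.0357] dyaw -0.0159
[0.0004, 0.0139, 0.0357, 0.0159]
```

Emit:
apply_moves([
  [0.05,0,0,0,-1],
  [0.05,0,0,0,-1],
  [0.05,0,0,0,-1],
  [-0.03,0,0,0,-1],
  [-0.03,0,0,0,-1],
  [-0.03,0,0,0,-1],
  [-0.03,0,0,0,-1],
  [-0.03,0,0,0,-1],
])

```text
t: 14.1
tool_pos: [0.4651, -0.268, 0.1787]
tool_rot: [-3.098, 0.492, 0.062]
contact_force: [-0.6, 0.1, -0.9]
opening: 0.0197
```

```bash
python3 plan.py .4613 -.2772 .15 -.325 1
```

```text
t 14.1 pos [ 0.4651 -0.268   0.1787] yaw -0.3147 tilt [-0.0383  0.0099 -0.9992] open 0.0197 F [-0.6  0.1 -0.9] q [-0.65 -0.09  1.85 -0.02  1.43  1.23]
d [-0.0038 -0.0092 -0.0287] dyaw -0.0103
[-0.0008, 0.0099, 0.0287, 0.0103]
```

Emit:
apply_moves([
  [0.025,0,0,0,-1],
  [0.025,0,0,0,-1],
  [0.025,0,0,0,-1],
  [0.025,0,0,0,-1],
  [0.025,0,0,0,-1],
  [-0.06,0,0,0,-1],
  [-0.06,0,0,0,-1],
  [-0.005,0,0,0,-1],
])

```text
t: 15.1
tool_pos: [0.4621, -0.2654, 0.1694]
tool_rot: [-3.091, 0.489, 0.085]
contact_force: [0.8, -0.9, -1.5]
opening: 0.0197
```

```bash
python3 plan.py .4613 -.2772 .15 -.325 1
```

```text
t 15.1 pos [ 0.4621 -0.2654  0.1694] yaw -0.314 tilt [-0.052   0.0192 -0.9985] open 0.0197 F [ 0.8 -0.9 -1.5] q [-0.65 -0.08  1.85 -0.02  1.42  1.24]
d [-0.0008 -0.0118 -0.0194] dyaw -0.011
[0.0029, 0.0115, 0.0194, 0.011]
```

Emit:
apply_moves([
  [-0.02,0,0,0,-1],
  [-0.02,0,0,0,-1],
  [-0.02,0,0,0,-1],
  [-0.02,0,0,0,-1],
  [-0.02,0,0,0,-1],
  [0.05,0,0,0,-1],
  [0.05,0,0,0,-1],
  [0,0,0,0,-1],
])

```text
t: 16.1
tool_pos: [0.4652, -0.2671, 0.1756]
tool_rot: [-3.099, 0.491, 0.064]
contact_force: [-0.2, 0.3, -1.7]
opening: 0.0194
```

```bash
python3 plan.py .4613 -.2772 .15 -.325 1
```

```text
t 16.1 pos [ 0.4652 -0.2671  0.1756] yaw -0.3141 tilt [-0.04    0.01   -0.9992] open 0.0194 F [-0.2  0.3 -1.7] q [-0.65 -0.09  1.85 -0.02  1.42  1.24]
d [-0.0039 -0.0101 -0.0256] dyaw -0.0109
[-0.0006, 0.0109, 0.0256, 0.0109]
```

Emit:
apply_moves([
  [-0.025,0,0,0,-1],
  [-0.025,0,0,0,-1],
  [-0.025,0,0,0,-1],
  [-0.025,0,0,0,-1],
  [-0.02,0,0,0,-1],
  [0.06,0,0,0,-1],
  [0.06,0,0,0,-1],
  [0,0,0,0,-1],
])

```text
t: 17.1
tool_pos: [0.4628, -0.266, 0.1807]
tool_rot: [3.1, -0.491, -0.052]
contact_force: [-0.3, 0.7, -2.0]
opening: 0.0196
```

```bash
python3 plan.py .4613 -.2772 .15 -.325 1
```

```text
t 17.1 pos [ 0.4628 -0.266   0.1807] yaw -0.3146 tilt [-0.0333  0.0026 -0.9994] open 0.0196 F [-0.3  0.7 -2. ] q [-0.65 -0.11  1.86 -0.02  1.42  1.24]
d [-0.0015 -0.0112 -0.0307] dyaw -0.0104
[0.002, 0.0112, 0.0307, 0.0104]
```

Emit:
apply_moves([
  [-0.03,0,0,0,-1],
  [-0.03,0,0,0,-1],
  [0.06,0,0,0,-1],
  [-0.03,0,0,0,-1],
  [-0.03,0,0,0,-1],
  [0.06,0,0,0,-1],
  [0,0,0,0,-1],
  [0,0,0,0,-1],
])

```text
t: 18.1
tool_pos: [0.4483, -0.2578, 0.1697]
tool_rot: [-3.094, 0.492, 0.089]
contact_force: [-0.7, 0.4, -0.5]
opening: 0.0194
```

```bash
python3 plan.py .4613 -.2772 .15 -.325 1
```

```text
t 18.1 pos [ 0.4483 -0.2578  0.1697] yaw -0.3153 tilt [-0.0551  0.0167 -0.9983] open 0.0194 F [-0.7  0.4 -0.5] q [-0.65 -0.12  1.89 -0.02  1.43  1.23]
d [ 0.013  -0.0194 -0.0197] dyaw -0.0097
[0.0184, 0.0145, 0.0197, 0.0097]
```

Emit:
apply_moves([
  [-0.02,0,0,0,-1],
  [-0.02,0,0,0,-1],
  [-0.02,0,0,0,-1],
  [-0.02,0,0,0,-1],
  [0.05,0,0,0,-1],
  [0.05,0,0,0,-1],
  [0,0,0,0,-1],
  [0,0,0,0,-1],
])

```text
t: 19.1
tool_pos: [0.4635, -0.2642, 0.1816]
tool_rot: [3.097, -0.497, -0.06]
contact_force: [0.2, 0.8, -2.2]
opening: 0.0193
```

```bash
python3 plan.py .4613 -.2772 .15 -.325 1
```

```text
t 19.1 pos [ 0.4635 -0.2642  0.1816] yaw -0.3182 tilt [-0.0385  0.0015 -0.9993] open 0.0193 F [ 0.2  0.8 -2.2] q [-0.65 -0.11  1.85 -0.02  1.43  1.25]
d [-0.0022 -0.013  -0.0316] dyaw -0.0068
[0.002, 0.013, 0.0316, 0.0068]
```

Emit:
apply_moves([
  [-0.02,0.002,0,0,-1],
  [-0.02,0.002,0,0,-1],
  [-0.02,0.002,0,0,-1],
  [-0.02,0.002,0,0,-1],
  [-0.02,0.002,0,0,-1],
  [0.05,0,0,0,-1],
  [0.05,0,0,0,-1],
  [0,0,0,0,-1],
])

```text
t: 20.1
tool_pos: [0.4508, -0.2711, 0.189]
tool_rot: [3.087, -0.503, -0.043]
contact_force: [-0.5, 0.7, -1.7]
opening: 0.0196
```

```bash
python3 plan.py .4613 -.2772 .15 -.325 1
```

```text
t 20.1 pos [ 0.4508 -0.2711  0.189 ] yaw -0.3232 tilt [-0.029  -0.0087 -0.9995] open 0.0196 F [-0.5  0.7 -1.7] q [-0.67 -0.14  1.87 -0.03  1.43  1.23]
d [ 0.0105 -0.0061 -0.039 ] dyaw -0.0018
[0.0119, 0.0024, 0.039, 0.0018]
```

Emit:
apply_moves([
  [0.004,0,0,0,-1],
  [0.004,0,0.01,0,-1],
  [0.004,0.001,0.012,0,-1],
  [0.004,0.0005,0.012,0,-1],
  [0,0,0.012,0,-1],
  [0,0,0.008,0,-1],
  [0,0,0,0,-1],
  [0,0,0,0,-1],
])

```text
t: 21.1
tool_pos: [0.4613, -0.2775, 0.1313]
tool_rot: [3.087, -0.505, -0.043]
contact_force: [-0.2, 0.4, -1.4]
opening: 0.0197
```

```bash
python3 plan.py .4639 -.2781 .118 -.325 1; python3 - <<'E'
from h import *
import pickle
p=ctrl.get_image("scene"); pickle.dump(p,open("scene5.pkl","wb"))
b=(195,260,135,190);k=11
def probe(x,y,yaw,z0):
    c,s=np.cos(yaw),np.sin(yaw); out=[]
    for (L,W,zs) in((56,28,(0,18)),(36,20,(18,62))):
        for z in zs: out.append([(x+c*a-s*b,y+s*a+c*b,z0+z/1000) for a,b in((L/2e3,W/2e3),(-L/2e3,W/2e3),(-L/2e3,-W/2e3),(L/2e3,-W/2e3))])
    return out
im=cv2.resize(np.ascontiguousarray(p["img"][b[2]:b[3],b[0]:b[1]][:,:,::-1]),None,fx=k,fy=k,interpolation=cv2.INTER_CUBIC)
raw=im.copy()
o=ctrl.get_obs(); t=o["tool_pos"]; M=R.from_rotvec(o["tool_rot"]).as_matrix(); yaw=np.arctan2(M[1,0],M[0,0])
u0=t[:2]-.0027*np.array([np.cos(yaw),np.sin(yaw)])
for q in probe(*u0,yaw,t[2]-.03)[:2]:
    u=(proj(p,np.array(q))-[b[0],b[2]]+.5)*k; cv2.polylines(im,[np.round(u).astype(np.int32)],True,(0,255,0),1)
c,s=np.cos(-.325),np.sin(-.325)
for L,W in((80,50),(56,28)):
    q=[(.4613+c*a-s*d,-.2772+s*a+c*d,.078) for a,d in((L/2e3,W/2e3),(-L/2e3,W/2e3),(-L/2e3,-W/2e3),(L/2e3,-W/2e3))]
    u=(proj(p,np.array(q))-[b[0],b[2]]+.5)*k; cv2.polylines(im,[np.round(u).astype(np.int32)],True,(255,0,255),1)
cv2.imwrite("pics/s6.png",im); print(im.shape)
E
```

```text
t 21.1 pos [ 0.4613 -0.2775  0.1313] yaw -0.3248 tilt [-0.0295 -0.0089 -0.9995] open 0.0197 F [-0.2  0.4 -1.4] q [-0.67 -0.06  1.89 -0.03  1.32  1.24]
d [ 0.0026 -0.0006 -0.0133] dyaw -0.0002
[0.0027, -0.0002, 0.0133, 0.0002]
(605, 715, 3)
```

View pics/s6.png

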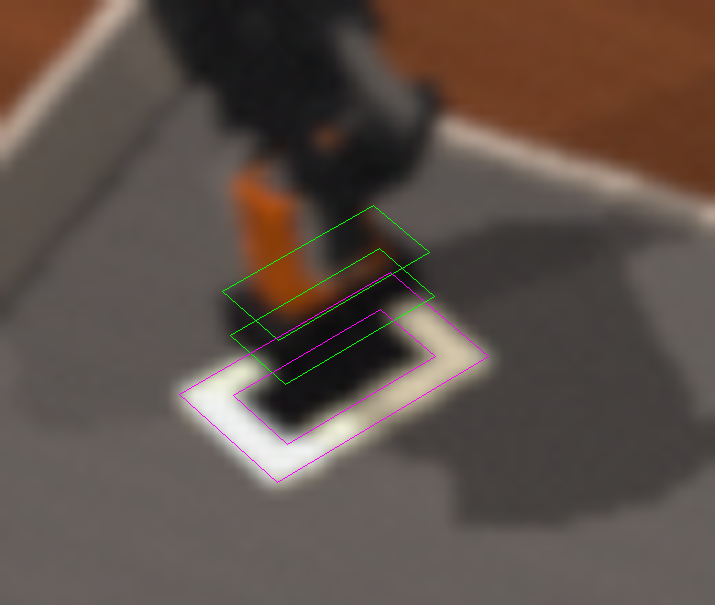

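```bash
python3 - <<'E'
from h import *
import pickle
np.set_printoptions(precision=4,suppress=True)
p=pickle.load(open("scene5.pkl","rb")); C=cloud(p); I=p["img"].astype(int)
m=np.zeros(I.shape[:2],bool); m[145:180,205:245]=1
L=m&(C[...,2]>.095)&(C[...,2]<.125)&(I.sum(2)<200)
c,s=np.cos(-.325),np.sin(-.325)
def loc(W): d=W[:,:2]-[.4613,-.2772]; return np.c_[d@[c,s],d@[-s,c],W[:,2]]
d=loc(C[L]); print(L.sum()); print("foot local x,y,z min/max",np.percentile(d,[2,50,98],axis=0))
O=m&(I[...,0]>120)&(I[...,2]<60)&(I[...,1]<110)&(C[...,2]>.12)&(C[...,2]<.2)
d=loc(C[O]);print(O.sum(),np.percentile(d,[2,50,98],axis=0))
# fit the orange +x end face lean
for v in range(148,166):
    r=O[v]; 
    if r.sum(): print(v,loc(C[v][r]).mean(0))
E
```

```text
104
foot local x,y,z min/max [[-0.0257 -0.0111  0.1012]
 [ 0.0089  0.0106  0.1159]
 [ 0.0281  0.0168  0.1232]]
51 [[ 0.0102 -0.0071  0.1241]
 [ 0.0168  0.0055  0.1453]
 [ 0.0206  0.0149  0.1646]]
151 [ 0.0143 -0.0049  0.1626]
152 [0.016  0.0002 0.1629]
153 [0.0159 0.0053 0.1619]
154 [0.0166 0.0056 0.1583]
155 [0.0172 0.0025 0.1522]
156 [0.0171 0.0044 0.1491]
157 [0.0169 0.003  0.1436]
158 [0.0177 0.0033 0.14  ]
159 [0.0171 0.0077 0.1382]
160 [0.0165 0.0087 0.1341]
161 [0.0139 0.0064 0.1264]
162 [0.0174 0.0116 0.1279]
```

Emit:
apply_moves([
  [0.001,0.0005,0.003,0,-1],
  [0.0005,0,0.003,0,-1],
  [0,0,0.003,0,-1],
  [0,0,0.002,0,-1],
  [0,0,0,0,-1],
  [0,0,0,0,-1],
  [0,0,0,0,-1],
  [0,0,0,0,-1],
])

```text
t: 22.15
tool_pos: [0.463, -0.2791, 0.1209]
tool_rot: [3.086, -0.505, -0.04]
contact_force: [0.6, 0.2, -1.5]
opening: 0.0194
```

```bash
python3 plan.py .4623 -.2775 .119 -.325 1; python3 - <<'E'
from h import *
import pickle
np.set_printoptions(precision=4,suppress=True)
p=ctrl.get_image("scene"); pickle.dump(p,open("scene6.pkl","wb")); C=cloud(p); I=p["img"].astype(int)
cv2.imwrite("pics/s7.png",cv2.resize(p["img"][120:200,190:290][:,:,::-1],None,fx=7,fy=7,interpolation=cv2.INTER_CUBIC))
m=np.zeros(I.shape[:2],bool); m[145:185,205:245]=1
L=m&(C[...,2]>.0845)&(C[...,2]<.112)&(I.sum(2)<200)
c,s=np.cos(-.325),np.sin(-.325)
def loc(W): d=W[:,:2]-[.4613,-.2772]; return np.c_[d@[c,s],d@[-s,c],W[:,2]]
d=loc(C[L]); print(L.sum()); print(np.percentile(d,[2,50,98],axis=0))
O=m&(I[...,0]>120)&(I[...,2]<60)&(I[...,1]<110)&(C[...,2]>.11)&(C[...,2]<.2)
d=loc(C[O]);print(np.percentile(d,[2,50,98],axis=0))
E
```

```text
t 22.15 pos [ 0.463  -0.2791  0.1209] yaw -0.3247 tilt [-0.0275 -0.0104 -0.9996] open 0.0194 F [ 0.6  0.2 -1.5] q [-0.67 -0.04  1.9  -0.03  1.3   1.24]
d [-0.0007  0.0016 -0.0019] dyaw -0.0003
[-0.0011, -0.0013, 0.0019, 0.0003]
101
[[-0.0253 -0.0113  0.0917]
 [ 0.0126  0.0094  0.1045]
 [ 0.03    0.0144  0.1112]]
[[ 0.0112 -0.0092  0.1147]
 [ 0.0192  0.0036  0.1371]
 [ 0.022   0.0112  0.1527]]
```

View pics/s7.png

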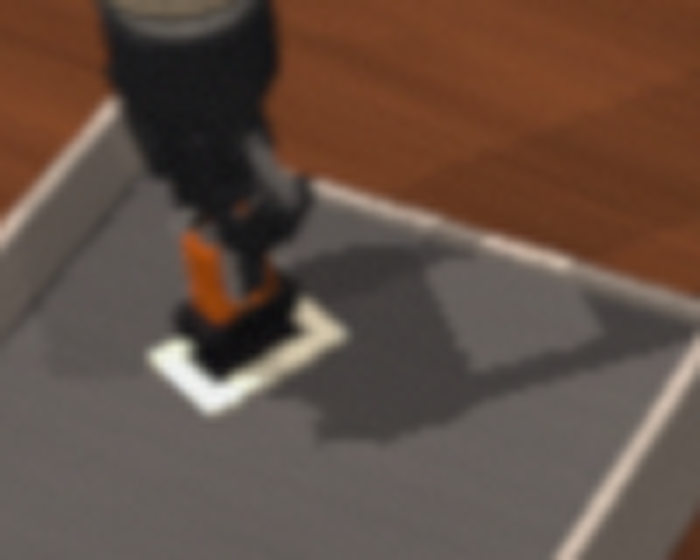

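Emit:
apply_moves([
  [-0.0005,-0.0005,0.0015,0,-1],
  [0,0,0.001,0,-1],
  [0,0,0,0,-1],
  [0,0,0,0,-1],
  [0,0,0,0,-1],
  [0,0,0,0,-1],
  [0,0,0,0,-1],
  [0,0,0,0,-1],
])

```text
t: 23.2
tool_pos: [0.4626, -0.2784, 0.1183]
tool_rot: [3.085, -0.505, -0.04]
contact_force: [0.6, -1.1, -1.8]
opening: 0.0193
```

```bash
python3 plan.py .4628 -.278 .119 -.325 1
```

```text
t 23.2 pos [ 0.4626 -0.2784  0.1183] yaw -0.3247 tilt [-0.0275 -0.0105 -0.9996] open 0.0193 F [ 0.6 -1.1 -1.8] q [-0.67 -0.04  1.9  -0.03  1.3   1.24]
d [0.0002 0.0004 0.0007] dyaw -0.0003
[0.0001, -0.0005, -0.0007, 0.0003]
```

```bash
python3 - <<'E'
from h import *
import pickle
p=ctrl.get_image("scene"); q=pickle.load(open("scene0.pkl","rb"))
d=cv2.GaussianBlur(np.abs(p["img"].astype(float)-q["img"]).max(2),(5,5),0)
v,u=np.where(d>45); 
n,l,st,c=cv2.connectedComponentsWithStats((d>45).astype(np.uint8)); print([list(s) for s in st[1:] if s[4]>15])
save(p,"fin.png"); o=ctrl.get_obs(); print(o["tool_pos"],o["dq"].round(3),o["t"]); print(ctrl.finish_job())
E
```

```text
[[np.int32(158), np.int32(0), np.int32(84), np.int32(63), np.int32(1754)], [np.int32(241), np.int32(0), np.int32(135), np.int32(78), np.int32(4845)], [np.int32(382), np.int32(0), np.int32(57), np.int32(104), np.int32(3201)], [np.int32(245), np.int32(60), np.int32(6), np.int32(6), np.int32(25)], [np.int32(213), np.int32(63), np.int32(30), np.int32(15), np.int32(220)], [np.int32(226), np.int32(79), np.int32(36), np.int32(16), np.int32(298)], [np.int32(207), np.int32(90), np.int32(21), np.int32(20), np.int32(309)], [np.int32(375), np.int32(92), np.int32(5), np.int32(11), np.int32(33)], [np.int32(232), np.int32(95), np.int32(11), np.int32(8), np.int32(57)], [np.int32(338), np.int32(95), np.int32(6), np.int32(4), np.int32(17)], [np.int32(347), np.int32(96), np.int32(22), np.int32(20), np.int32(153)], [np.int32(339), np.int32(107), np.int32(12), np.int32(5), np.int32(31)], [np.int32(386), np.int32(107), np.int32(29), np.int32(29), np.int32(560)], [np.int32(229), np.int32(108), np.int32(7), np.int32(8), np.int32(29)], [np.int32(248), np.int32(111), np.int32(61), np.int32(19), np.int32(622)], [np.int32(325), np.int32(113), np.int32(36), np.int32(26), np.int32(368)], [np.int32(356), np.int32(112), np.int32(11), np.int32(17), np.int32(46)], [np.int32(206), np.int32(119), np.int32(34), np.int32(56), np.int32(931)], [np.int32(339), np.int32(169), np.int32(7), np.int32(3), np.int32(18)], [np.int32(375), np.int32(267), np.int32(18), np.int32(25), np.int32(315)]]
[ 0.46258905 -0.27842648  0.11828093] [ 0.     0.001 -0.     0.001 -0.001 -0.   ] 23.25
the job is handed in; nothing more can be done
None
```

View pics/fin.png

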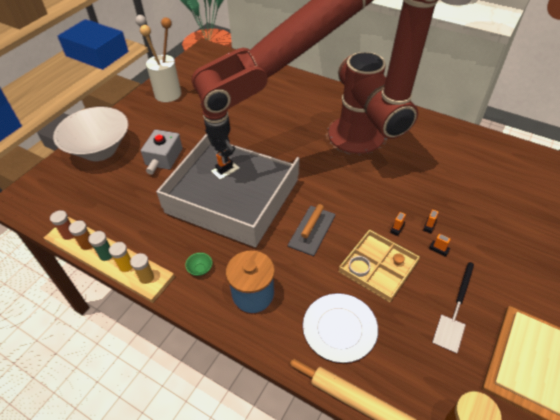

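I took the probe from the caddy's far-left cell, the one farthest from the robot's base, and carried it over the bacon press and splash guard. It is now held over the tile at a 40 N grip setting. I handed the job in at t = 23.25 s with the arm at rest.

My last checks:
- **Height:** the underside is about 10 mm above the tile. I worked this out from the finger height rather than measuring it directly.
- **Lengthwise alignment:** the tool yaw is −0.325 rad. The tile measured −0.31 to −0.34 rad.
- **Centring:** within about 1–2 mm. Arm readings put the probe about 0.5 mm off along its length, while the depth picture put it 1–2 mm off the other way. I split the difference, and did not re-measure after that last shift of about 0.5 mm.
- **Undisturbed scene:** the final picture differs from the first only at the arm, its shadows, the held probe and the emptied cell. No unusual forces showed.

**Uprightness:** the tool picked up a tilt of about 2° relative to its pose at the grasp, because the moves cannot correct tilt directly. I spent about 9 s swinging the held probe back and forth well above the griddle and tile to reduce it, and that only partly worked. One depth check, taken while the probe was about 23 mm above the tile, showed hardly any lean.

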